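Load a thin-walled housing into the measuring fixture

TASK

Load the lavender housing for measuring: the tray leaves only its short ends free to grip and the fixture only its long sides, so lift it out of the blue tray, set it down upright on the black mat and let go, then take it again the other way and lay it flat, square and centred on the black drilled plate, between the metal stop and the yellow jaw pad, and let go. Then slide the jaw forward by its red knob until the pad has pushed the housing home against the stop and its spring is squeezed about half way (some 9 mm), and let go. The housing is fragile: grip it with 40 N at the most, set it down softly without dropping, tipping or pressing hard on it, never bottom the jaw spring, and leave the grey housing, the ball gauge and the caliper where they are.

Things in the scene. Friction and masses are not known exactly. Their poses are not given: they have to be found in the camera images.
- housing: The part to load: lavender thin-walled plastic moulding, open on top, 62 (x) x 48 (y) x 34 mm high, walls 3 mm, four corner bosses standing 3 mm above the rim, about 90 g. Origin: centre of the underside; x along its length, z up. Either end may face the stop. Grip it from above on the outside of two facing walls, 40 N at the most.
- spare: A dark grey moulding of the same shape in the other pocket of the tray; not to be disturbed. Origin: centre of its underside.
- tray: Blue fixed tray, 140 (x) x 130 (y) mm, floor 4 mm thick; three ribs along x, 6 mm thick, 60 long, 38 high, at y = -60, 0, +60 mm. Each 54 mm wide pocket between them (centres y = +-30) holds a housing lengthwise along x. The ribs stand 3 mm from the long sides; the short ends are free, up to 8 mm high lips at x = +-68. Origin: centre of its underside, on the table.
- mat: Black rubber mat with a yellow border line, 130 x 130 x 4 mm, fixed on the table; the put-down place. Origin: centre of its underside, so its top is 4 mm higher.
- fixture: Fixed measuring fixture: black drilled plate, 200 (x, -118 to +82 mm) x 120 (y) x 12 mm thick; on it an aluminium end stop (60 mm wide, 30 mm tall) and, at the -x end, the jaw. Origin: on the table, on the centre line; +x points from jaw to stop. The housing belongs at y = 0, z = +12 mm, length along x; home against the stop its centre is at x = +19 mm.
- stop_face (a point): Middle of the end stop's flat face towards the jaw, at (50, 0, 27) mm of the fixture.
- pad_face (a point): Middle of the flat front face of the yellow jaw pad (36 mm wide, 22 mm high), which faces the stop; 84 mm from the stop when the jaw is fully back and the spring free.
- jaw_knob (a point): Where to hold the jaw: on the axis of the upright red round knob (18 mm diameter, 36 mm tall; its top 14 mm above this point, its foot 22 mm below) on the grey carriage (36 x 46 mm, top 22 mm above the plate). The pad face is 50 mm ahead of the knob's axis when the spring is free.
- jaw (a joint): Travel of the jaw carriage along the fixture's +x, 0 = fully back, up to 0.045 m; stiff slide (about 8 N) that stays where it is left.
- jaw_pad (a joint): How far the pad is pushed back into the carriage against its spring: 0 = free, 0.020 m = bottomed; 0.3 N per mm.
- ball_gauge: Bystander: white reference ball on a steel stem and round dark base, 48 mm diameter, 85 mm tall. Origin: centre of its underside.
- caliper: Bystander: steel caliper with a black display slider, 150 mm long along its y, lying flat. Origin: under the middle of its beam.
Mind the look-alikes: they are no part of the job. There is more than one size of the fixture; the job needs the middle-sized.

How it is judged:
On the way, in this order (a step that is already met when the one before it is completed fails the run):
1. the housing stands upright and released on the mat (x of housing in the frame of mat between -0.05 and 0.05 m and y of housing in the frame of mat between -0.05 and 0.05 m and z of housing in the frame of mat between 0.0015 and 0.0065 m and angle between housing's own z axis and vertical below 0.08 rad and contact force between the fingers and housing below 0.1 N and linear speed of housing below 0.02 m/s), for 0.2 s.
2. the housing lies flat and released on the fixture plate, between the stop and the jaw pad, square within 0.2 rad and within 10 mm of the centre line (x of housing in the frame of fixture between -0.01 and 0.022 m and y of housing in the frame of fixture between -0.01 and 0.01 m and z of housing in the frame of fixture between 0.0095 and 0.0145 m and angle between housing's own z axis and vertical below 0.08 rad and contact force between the fingers and housing below 0.1 N and linear speed of housing below 0.02 m/s and angle between the x axis of housing and the x axis of fixture, either way round below 0.2 rad), for 0.2 s.
At the end, for the whole second after the job is handed in: The housing lies flat on the fixture plate, released and at rest, against the end stop within 3 mm, within 10 mm of the centre line and square within 0.07 rad, held by the jaw pad with its spring squeezed between 2 and 16 mm (x of housing in the frame of fixture between 0.016 and 0.022 m and y of housing in the frame of fixture between -0.01 and 0.01 m and z of housing in the frame of fixture between 0.0095 and 0.0145 m and angle between housing's own z axis and vertical below 0.08 rad and contact force between the fingers and housing below 0.1 N and linear speed of housing below 0.02 m/s and angle between the x axis of housing and the x axis of fixture, either way round below 0.07 rad and value of joint jaw_pad between 0.002 and 0.016 m and velocity of joint jaw below 0.005 m/s); the robot touches nothing.
It fails at once if the fingers squeeze the housing too hard (100 N for both fingers together: 40 N each and a margin) (contact force between the fingers and housing above 100 N).
It fails at once if the housing is pressed down on the tray, mat or fixture with more than 45 N (contact force between housing and tray above 45 N or contact force between housing and mat above 45 N or contact force between housing and fixture above 45 N).
It fails at once if the housing is dropped (falls untouched faster than 0.4 m/s, from about 8 mm) or tipped by more than 0.6 rad ((linear speed of housing above 0.4 m/s and contact force between the fingers and housing below 0.1 N) or angle between housing's own z axis and vertical above 0.6 rad).
It fails at once if the jaw spring is squeezed beyond 18 mm (value of joint jaw_pad above 0.018 m).
It fails at once if the grey housing, the ball gauge or the caliper is moved by more than 15 mm (distance of any of spare, ball_gauge, caliper from where it was at the start of the episode above 0.015 m).
It also fails if it takes over 64 s, if anything falls off the work surface, if the arm or the gripper's body presses on something with over 40 N, if the wrist force passes 120 N, or if a joint passes its speed limit or range.

ROBOT

A 7-joint arm with a two-finger parallel gripper is mounted at the origin on the work surface. World frame = base frame: x ahead of the robot, y to its left, z up, the work surface at z = 0. Lengths are in m, angles in rad, forces in N, time in s.
With the tool pointing down it reaches from about 0.4 to 0.85 m from the base axis. Payload 4.4 kg.
Tool frame: the origin (TCP) lies on the centre line of the jaws, within the pads' length; the fingertips stand 14 mm ahead of it and the grasp point (between the pads) lies 5 mm behind it; y points along the fingers, x is the direction in which the jaws open and shut, and the axes are right-handed (so a half turn about y gives the same grasp; the last joint's range is limited). The gripper opens to 94 mm and grips with 3 to 60 N. Pads are 16 mm wide; open, the fingers measure 119 mm over their backs; the gripper's body (75 mm by 177 mm) begins 78 mm behind the grasp point.
Start: joints at [1.115, 0.628, 0.038, 1.517, -0.027, 0.996, -0.02], TCP at [0.247, -0.601, 0.219] pointing down, gripper open.
Joint ranges: [-3.06, 3.06], [-0.37, 2.12], [-1.25, 1.32], [0.18, 2.47], [-1.1, 4.24], [0.23, 1.98], [-2.94, 2.94]. Speed limits (rad/s): [2.57, 2.57, 3.14, 3.14, 3.14, 3.14, 3.14].

INTERFACE

Orientations are given as a 3x3 rotation matrix whose columns are the frame's x, y, z axes.
In Python, from rig import ctrl gives the robot as it stands. Calls block until the motion is done:
- ctrl.move_ptp(position, orientation): joint-space move of the TCP to a pose.
- ctrl.servo_line(position, feed=0.15, orientation=None, max_force=None): straight line of the TCP; orientation=None keeps the orientation; feed is the mean speed in m/s. With max_force (N) it stops when the force on the tool has changed by that much, and returns True; else False.
- ctrl.set_joints(angles): joint-space move.
- ctrl.grip(opening, force=None): opening from 0.0 (shut) to 1.0 (fully open); force is the grip in N (None keeps the last); returns when the fingers have stopped.
- ctrl.wait(seconds).
- ctrl.solve_ik(position, orientation): joint angles nearest the present ones, or None.
- ctrl.read_camera(name): name is "side" or "top" or "wrist"; returns (picture, depth): 480x640x3 uint8, blue, green, red; 480x640 float32, m along the optical axis (not along the pixel's ray), 0 where there is no reading.
- ctrl.camera_model(name): a dict with "vertical_fov" (degrees; the focal length in pixels is half the picture's height over the tangent of half this angle, whatever the lens; pixels are square), "cx", "cy" (the principal point, pixels), "dist_coeffs" ([k1, k2, p1, p2, k3] as OpenCV has them; the pictures are not rectified), "R" (3x3) and "t" (3): a world point X has camera coordinates R X + t. Camera axes: x right, y down, z forward; pixel columns grow to the right and rows downward; lengths in m; the calibration is good to about 2 mm. A picture is of the moment at which its call begins: read the wrist's pose just before it. camera_model takes no time and is no camera call; for the wrist camera it gives the pose at the moment of the call.
A pose or a line that the arm cannot do raises ctrl.IKError and nothing moves.
- ctrl.finish_job(): hands the job in, once; it reports no verdict.
Readings, each from a call of its own:
- ctrl.read_t(): time.
- ctrl.read_joint_positions(): joint angles.
- ctrl.read_joint_vel(): joint speeds.
- ctrl.read_effort(): joint torques, N m.
- ctrl.read_position(): TCP position.
- ctrl.read_ee_rot(): TCP orientation.
- ctrl.read_force(): force on the tool from outside, world axes, zero at the start.
- ctrl.read_ft_torque(): the same for the moment, N m.
- ctrl.read_grip_width(): opening from 0.0 (shut) to 1.0 (fully open).
Only numpy, scipy, OpenCV 4.12 (cv2) and the standard library are available. Lean on these libraries where they do the work, as an engineer would, in place of code of your own. Each camera call takes 0.05 s, during which the arm holds its last target. There are 200 camera calls.

## Working session

There is one attempt and no reset: what is moved stays moved. The work goes in short steps, each a Python script; the robot and the scene stay as the last script left them, time stands still between calls to the robot, and variables do not carry over. Pictures are saved under pics/ and viewed, about 8 in all and at most 12, crops included, and the job is handed in when it is done.

```bash
ls; mkdir -p pics; cat > h.py <<'E'
import numpy as np, cv2
from rig import ctrl
def cam(n):
    m=ctrl.camera_model(n); im,d=ctrl.read_camera(n)
    f=240/np.tan(np.radians(m["vertical_fov"])/2)
    K=np.array([[f,0,m["cx"]],[0,f,m["cy"]],[0,0,1.]])
    return im,d,K,np.array(m["dist_coeffs"],float),np.array(m["R"]),np.array(m["t"])
def cloud(d,K,D,R,t):
    v,u=np.mgrid[0:480,0:640].astype(np.float32)
    p=cv2.undistortPoints(np.stack([u.ravel(),v.ravel()],1)[:,None],K,D).reshape(480,640,2)
    c=np.dstack([p*d[...,None],d]); w=(c-t)@R
    w[d==0]=np.nan
    return w
E
python3 - <<'E'
from h import *
for n in("top","side"):
    im,d,K,D,R,t=cam(n); cv2.imwrite(f"pics/{n}0.png",im); np.savez(f"{n}0.npz",im=im,d=d,w=cloud(d,K,D,R,t))
    print(n,K[0,0],D,-R.T@t)
print(ctrl.read_t(),ctrl.read_ee_rot())
E
```

```text
pics
top 466.5142091730736 [-0.04079517  0.          0.          0.          0.        ] [0.29716632 0.07499483 1.14481442]
side 482.486588771049 [-0.00758911  0.          0.          0.          0.        ] [0.09685733 0.68431522 0.77509293]
0.1 [[ 3.79970567e-01 -6.62324529e-04  9.24998340e-01]
 [-9.24997046e-01  1.54718650e-03  3.79971144e-01]
 [-1.68280915e-03 -9.99998584e-01 -2.47629013e-05]]
```

View pics/top0.png

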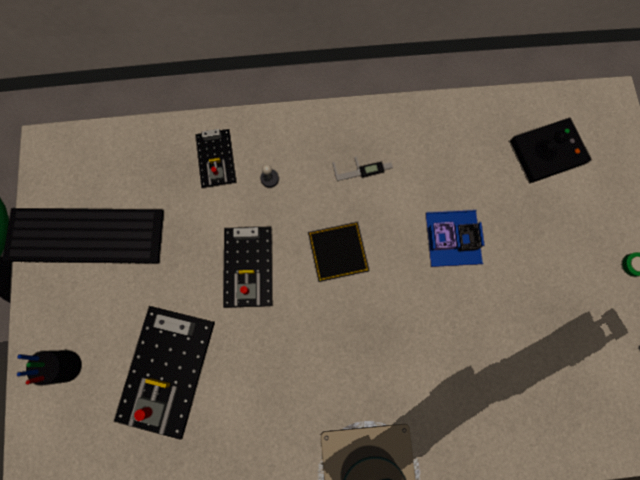

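View pics/side0.png

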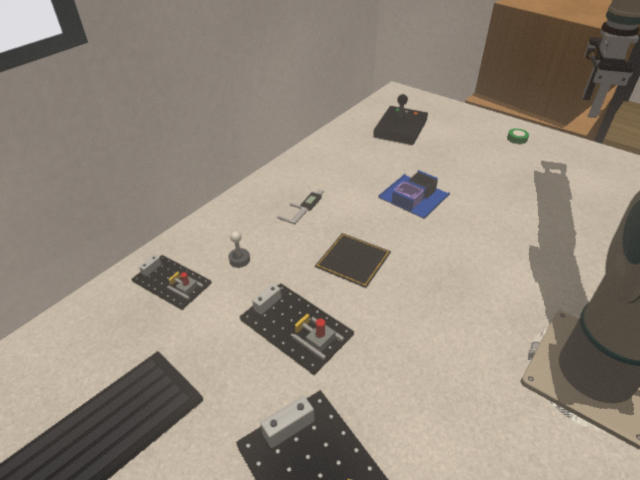

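Three fixtures appear in the top view: small at (215,158), middle at (248,267), large at (165,372). The middle one fits, and I'll check its size by measuring. The mat is at (339,251), the tray at (455,238), the lavender housing at (444,236) and the grey one at (469,236).

```bash
python3 - <<'E'
from h import *
z=np.load("top0.npz"); im,w=z["im"],z["w"]; hsv=cv2.cvtColor(im,cv2.COLOR_BGR2HSV)
def rect(mask,name,zlo,zhi):
    p=w[mask&(w[...,2]>zlo)&(w[...,2]<zhi)]
    r=cv2.minAreaRect((p[:,:2]*1000).astype(np.float32)); print(name,len(p),np.round(r[0],1),np.round(r[1],1),round(r[2],2),"zmed",np.round(np.median(p[:,2])*1000,1))
def roi(x0,y0,x1,y1):
    m=np.zeros((480,640),bool);m[y0:y1,x0:x1]=1;return m
V=hsv[...,2]; H=hsv[...,0]; S=hsv[...,1]
for n,b in dict(small=(190,122,242,192),mid=(216,220,280,312),large=(108,300,220,445)).items():
    m=roi(*b)&(V<75); lab=cv2.morphologyEx(m.astype(np.uint8),cv2.MORPH_CLOSE,np.ones((3,3)))
    k,L,st,_=cv2.connectedComponentsWithStats(lab); i=1+np.argmax(st[1:,4]); rect(L==i,n,-.01,.03)
m=roi(300,215,375,287)&(V<75)|(roi(300,215,375,287)&(S>120)); rect(m,"mat",-.01,.02)
b=roi(415,200,495,275); blue=b&(H>105)&(H<122)&(S>150)
rect(blue,"tray",-.01,.03)
rect(b&(w[...,2]>.025),"tall",.025,.06)
lav=b&(H>118)&(H<150)&(S>30)&(V>80)
rect(lav,"lav",.03,.06)
M=roi(216,220,280,312)
rect(M&((H<8)|(H>172))&(S>150),"knob",.04,.1)
rect(M&(H>20)&(H<35)&(S>150),"pad",.015,.1)
rect(M&(V>130)&(S<60),"stop",.03,.06)
c=cv2.resize(np.hstack([im[215:315,210:290],im[190:290,410:510]]),None,fx=4,fy=4,interpolation=cv2.INTER_CUBIC); cv2.imwrite("pics/crop1.png",c)
E
```

```text
small 1720 [799.  315.6] [157.2  93.1] 4.9 zmed 8.0
mid 3107 [503.3 247.2] [123.2 198.7] 86.95 zmed 10.9
large 6749 [270.3 455.6] [170.9 280.5] 70.21 zmed 15.1
mat 2594 [521.6  19.3] [129.8 128.9] 6.69 zmed 2.9
tray 1519 [ 528.4 -273.6] [128.3 137.4] 87.39 zmed 3.1
tall 771 [ 528.1 -273.6] [129.1  68.3] 86.52 zmed 35.4
lav 149 [ 531.4 -278.2] [119.4  61.8] 87.87 zmed 37.0
knob 56 [438.6 248.7] [16.6 15.3] 40.68 zmed 68.2
pad 59 [486.2 248.4] [40.5  6.2] 83.98 zmed 35.0
stop 122 [582.1 242.2] [54.9 17.3] 87.87 zmed 40.7
```

View pics/crop1.png

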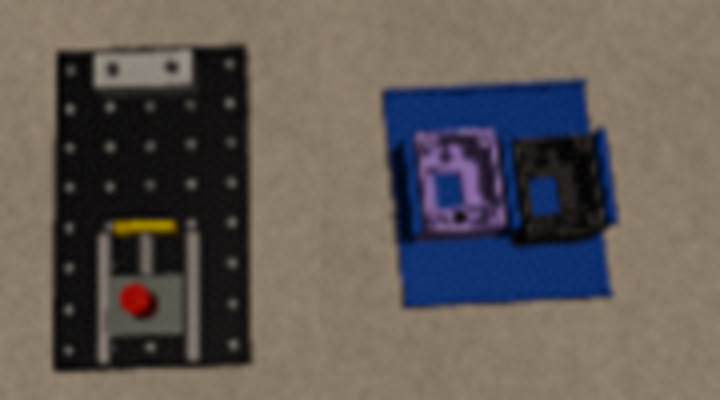

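The crop confirms it: the plate measures about 199 x 123 mm, with knob, pad and stop as described. The lavender housing is in the left pocket (tray +y). Next I look from close above the tray.

```bash
cat >> h.py <<'E'
def Ry(a):
    c,s=np.cos(np.radians(a)),np.sin(np.radians(a)); return np.array([[c,0,-s],[s,0,c],[0,-1,0]])
def F(x,y,z=0,o=(.5213,.2462),a=-3.05):  # fixture frame -> world
    a=np.radians(a); return np.array([o[0]+x*np.cos(a)-y*np.sin(a),o[1]+x*np.sin(a)+y*np.cos(a),z])
E
python3 - <<'E'
from h import *
for p,a in [((.53,-.2436,.2),-2.6),((.53,-.2436,.2),177.4),((.522,.019,.15),0),((.522,.019,.15),90),((.522,.019,.15),-90),(F(.008,0,.15),87),(F(.008,0,.15),-93),(F(-.084,0,.1),-3),(F(-.084,0,.1),87),(F(-.084,0,.1),-93)]:
    q=ctrl.solve_ik(np.array(p),Ry(a)); print(np.round(p,3),a,None if q is None else np.round(q,2))
ctrl.move_ptp(np.array([.53,-.2436,.2]),Ry(-2.6)); print(ctrl.read_t(),ctrl.read_position())
im,d,K,D,R,t=cam("wrist"); cv2.imwrite("pics/w1.png",im); np.savez("w1.npz",im=im,d=d,w=cloud(d,K,D,R,t)); print(-R.T@t)
E
```

```text
[ 0.53  -0.244  0.2  ] -2.6 [ 0.55  0.56 -0.26  1.73  0.18  0.87  0.17]
[ 0.53  -0.244  0.2  ] 177.4 [ 0.02  0.62  0.58  1.74 -0.42  0.91 -2.41]
[0.522 0.019 0.15 ] 0 [ 0.12  0.56 -0.31  1.94  0.26  0.68 -0.35]
[0.522 0.019 0.15 ] 90 [ 0.36  0.63 -0.68  1.93  0.55  0.78  0.93]
[0.522 0.019 0.15 ] -90 [-0.15  0.55  0.09  1.95 -0.08  0.65 -1.58]
[0.529 0.246 0.15 ] 87 [-0.02  0.72 -0.75  1.76  0.61  0.9   0.47]
[0.529 0.246 0.15 ] -93 [-0.5   0.62  0.03  1.78 -0.03  0.75 -2.08]
[0.437 0.251 0.1  ] -3 [-0.35  0.62 -0.33  2.02  0.37  0.55 -1.  ]
[0.437 0.251 0.1  ] 87 [-0.2   0.66 -0.56  2.02  0.6   0.63  0.35]
[0.437 0.251 0.1  ] -93 [-0.66  0.61  0.12  2.03 -0.14  0.51 -2.06]
1.775 [ 0.52925112 -0.24561049  0.1999402 ]
[ 0.53186382 -0.1723538   0.36445489]
```

View pics/w1.png

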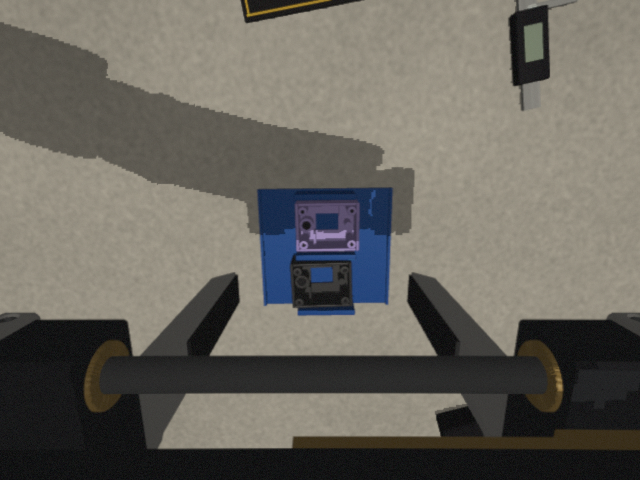

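The wrist view shows the lavender housing at (327,226) and the grey one at (322,284). Both short ends are free. I'll measure the lavender rim.

```bash
python3 - <<'E'
from h import *
z=np.load("w1.npz"); im,w=z["im"],z["w"]; hsv=cv2.cvtColor(im,cv2.COLOR_BGR2HSV); H,S,V=cv2.split(hsv)
b=np.zeros((480,640),bool); b[192:256,285:368]=1
def rect(m,n):
    p=w[m]; r=cv2.minAreaRect((p[:,:2]*1000).astype(np.float32)); print(n,len(p),np.round(r[0],1),np.round(r[1],1),round(r[2],2),np.round(np.percentile(p[:,2],[5,50,95])*1000,1))
lav=b&(H>120)&(H<165)&(S<150)&(S>25)&(w[...,2]>.03)&(w[...,2]<.05)
rect(lav,"lav")
b[185:310,255:395]=1
rect(b&(H>105)&(H<122)&(S>150)&(w[...,2]<.02)&(w[...,2]>-.01),"tray")
b[:]=0; b[255:312,285:360]=1
rect(b&(V<110)&(S<110)&(w[...,2]>.034)&(w[...,2]<.05),"grey")
print(ctrl.read_position(),ctrl.read_force())
E
```

```text
lav 1091 [ 531.8 -241.9] [48.4 61.5] 88.2 [32.  37.2 40.8]
tray 7988 [ 528.9 -272.1] [128.2 137.9] 87.82 [2.1 3.4 6.7]
grey 903 [ 523.2 -302.7] [61.7 51.4] 0.07 [34.9 37.4 41. ]
[ 0.52929484 -0.24559766  0.1999568 ] [-0.19435509 -0.07194659 -0.47838585]
```

```bash
cat >> h.py <<'E'
def line(p,a,feed=.15,mf=None):
    r=ctrl.servo_line(np.array(p,float),feed=feed,orientation=Ry(a),max_force=mf); return r
def st(s=""):
    M=ctrl.read_ee_rot(); print(s,"t",round(ctrl.read_t(),2),"p",np.round(ctrl.read_position(),4),"yaw",round(np.degrees(np.arctan2(M[1,0],M[0,0])),2),"F",np.round(ctrl.read_force(),2),"w",round(ctrl.read_grip_width()*94,1))
E
python3 - <<'E'
from h import *
a=-1.8
line([.5318,-.2419,.07],a); st("above")
e=np.array([.5318,-.2419,.07])-ctrl.read_position()
if line(np.array([.5318,-.2419,.0245])+e,a,.06,8): st("HIT")
else:
    st("down"); ctrl.grip(0.3,force=15); st("grip")
    line(np.array([.5318,-.2419,.035]),a,.05); st("lift")
im,*_=cam("wrist"); cv2.imwrite("pics/w2.png",im[150:])
E
```

```text
above t 2.84 p [ 0.5324 -0.2422  0.0707] yaw -1.81 F [-0.32 -0.25 -0.28] w 94.1
down t 3.76 p [ 0.5314 -0.2416  0.0239] yaw -1.8 F [ 0.67 -0.3   0.59] w 93.6
grip t 4.36 p [ 0.5314 -0.2416  0.0239] yaw -1.8 F [0.52 0.48 1.7 ] w 62.2
lift t 4.73 p [ 0.532  -0.2421  0.0354] yaw -1.81 F [ 0.45  0.41 -1.69] w 62.1
```

View pics/w2.png

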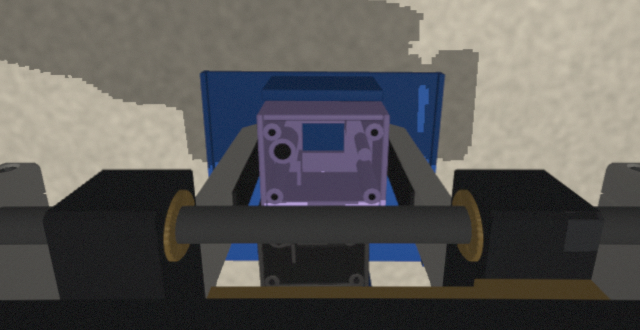

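The housing is held at its short ends, its rim level across (260–388, 110). Now to the mat.

```bash
python3 - <<'E'
from h import *
a=-1.8
line([.532,-.242,.13],a,.15); st()
line([.5216,.0193,.12],a,.22); st()
line([.5216,.0193,.035],a,.1); st()
print(line([.5216,.0193,.0225],a,.02,3)); st("down")
ctrl.wait(.2); st()
ctrl.grip(0.8); st("open"); ctrl.wait(.3)
line([.5216,.0193,.13],a,.12); st("up")
im,d,K,D,R,t=cam("wrist"); cv2.imwrite("pics/w3.png",im); w=cloud(d,K,D,R,t)
H,S,V=cv2.split(cv2.cvtColor(im,cv2.COLOR_BGR2HSV))
m=(H>120)&(H<165)&(S>25)&(S<150)&(w[...,2]>.025)&(w[...,2]<.05)&(abs(w[...,1]-.019)<.05)&(abs(w[...,0]-.52)<.06)
p=w[m]; r=cv2.minAreaRect((p[:,:2]*1000).astype(np.float32)); print(len(p),r,np.percentile(p[:,2],[5,50,95]))
E
```

```text
t 5.57 p [ 0.5313 -0.2418  0.1293] yaw -1.8 F [-0.47  1.23 -0.45] w 61.9
 t 6.91 p [0.5215 0.0179 0.1199] yaw -1.9 F [ 0.49  0.53 -1.09] w 62.0
 t 7.91 p [0.5221 0.0193 0.0354] yaw -1.8 F [-0.21 -0.2  -1.22] w 61.9
True
down t 8.47 p [0.5215 0.0193 0.0236] yaw -1.8 F [-0.2   0.2   4.01] w 61.9
 t 8.67 p [0.5215 0.0193 0.0237] yaw -1.8 F [-0.24  0.36  5.09] w 61.8
open t 9.11 p [0.5207 0.0192 0.0232] yaw -1.81 F [ 0.06  1.02 -0.06] w 75.4
up t 10.45 p [0.5211 0.0192 0.1295] yaw -1.8 F [-0.86 -0.49 -0.07] w 75.3
2172 ((519.923828125, 19.479721069335938), (47.83660888671875, 61.997718811035156), 88.23640441894531) [0.02609326 0.03682748 0.04062099]
```

View pics/w3.png

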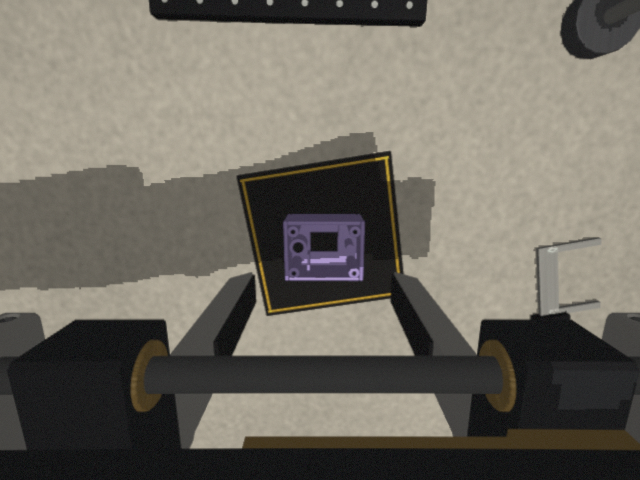

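The housing stands upright at (325,248), centred on the mat at about (0.520, 0.019), yaw −1.8°. I'll re-grip it on the long sides and then look at the fixture from above.

```bash
python3 - <<'E'
from h import *
a=-91.8; c=[.5204,.0193]
ctrl.move_ptp(np.array(c+[.13]),Ry(a)); st()
line(c+[.07],a,.12); e=np.array(c+[.07])-ctrl.read_position()
if line(np.array(c+[.0245])+e,a,.06,8): st("HIT"); raise SystemExit
st("down"); ctrl.grip(.3,force=15); st("grip")
line(c+[.035],a,.05); st("lift"); line(c+[.15],a,.15)
line(F(.008,0,.2),-93.05,.2); ctrl.wait(.2); st("hover")
im,d,K,D,R,t=cam("wrist"); w=cloud(d,K,D,R,t); cv2.imwrite("pics/w4.png",im); np.savez("w4.npz",im=im,w=w)
E
```

```text
t 11.57 p [0.5201 0.0195 0.1296] yaw -91.69 F [-0.31 -0.13  0.35] w 75.4
down t 13.12 p [0.5203 0.0195 0.0244] yaw -91.8 F [-0.51  0.26 -0.25] w 75.4
grip t 13.67 p [0.5203 0.0195 0.0245] yaw -91.8 F [-0.57 -0.35  2.27] w 48.1
lift t 14.03 p [0.5207 0.0194 0.0354] yaw -91.8 F [ 0.76 -0.22 -1.01] w 48.0
hover t 16.46 p [0.5294 0.2446 0.1999] yaw -93.15 F [-0.69  0.12 -1.02] w 48.0
```

View pics/w4.png

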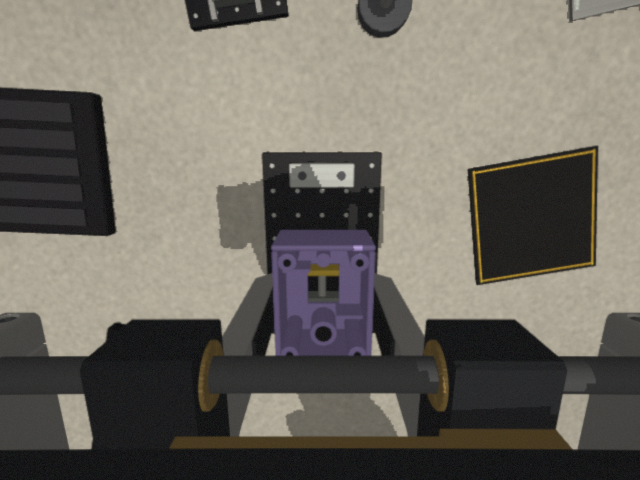

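The wrist view shows the stop at (322,176), the plate's far end at row 153, and the housing held level at (323,295). I'll take numbers from this frame to refine the fixture pose.

```bash
python3 - <<'E'
from h import *
z=np.load("w4.npz"); im,w=z["im"],z["w"]; H,S,V=cv2.split(cv2.cvtColor(im,cv2.COLOR_BGR2HSV))
Z=w[...,2]
b=np.zeros((480,640),bool); b[145:228,255:390]=1
def rect(m,n):
    p=w[m]; r=cv2.minAreaRect((p[:,:2]*1000).astype(np.float32)); print(n,len(p),np.round(r[0],1),np.round(r[1],1),round(r[2],2),np.round(np.percentile(p[:,2],[5,50,95])*1000,1)); return r
r=rect(b&(Z>.006)&(Z<.018),"plate")
print(np.round(cv2.boxPoints(r),1).tolist())
r=rect(b&(Z>.034)&(Z<.05)&(np.arange(480)[:,None]<200),"stop"); print(np.round(cv2.boxPoints(r),1).tolist())
b[:]=0;b[228:355,265:385]=1
rect(b&(H>120)&(H<165)&(S>25)&(Z>.195)&(Z<.24),"housing")
print([np.round(F(x,y)*1000,1) for x,y in((.082,.06),(.082,-.06),(.05,0))])
E
```

```text
plate 7306 [564.4 244.7] [120.8  76.3] 86.8 [10.  11.3 12.5]
[[522.9000244140625, 186.5], [599.0999755859375, 182.3000030517578], [605.7999877929688, 302.8999938964844], [529.5999755859375, 307.20001220703125]]
stop 1551 [582.1 244. ] [60.  21.1] 86.81 [40.  41.3 44. ]
[[569.9000244140625, 214.6999969482422], [591.0, 213.5], [594.2999877929688, 273.3999938964844], [573.2999877929688, 274.6000061035156]]
housing 6732 [530.9 244.5] [51.7 60.3] 86.85 [196.6 210.  216. ]
[array([606.4, 301.8,   0. ]), array([600. , 181.9,   0. ]), array([571.2, 243.5,   0. ])]
```

```bash
sed -i 's/o=(.5213,.2462),a=-3.05/o=(.5210,.2469),a=-3.15/' h.py; python3 - <<'E'
from h import *
a=-93.15; g=F(.007,0,0)
line(g+[0,0,.09],a,.12); line(g+[0,0,.045],a,.08); ctrl.wait(.1); st("pre")
e=g-ctrl.read_position(); e[2]=0
print(line(g+e+[0,0,.0305],a,.02,3)); ctrl.wait(.2); st("down")
ctrl.grip(.75); ctrl.wait(.3); st("open")
line(g+[0,0,.16],a,.12); ctrl.wait(.2); st("up")
im,d,K,D,R,t=cam("wrist"); w=cloud(d,K,D,R,t); cv2.imwrite("pics/w5.png",im); Z=w[...,2]
H,S,V=cv2.split(cv2.cvtColor(im,cv2.COLOR_BGR2HSV))
m=(H>120)&(H<165)&(S>25)&(Z>.04)&(Z<.06)&(abs(w[...,0]-g[0])<.06)&(abs(w[...,1]-g[1])<.05)
r=cv2.minAreaRect((w[m][:,:2]*1000).astype(np.float32)); print(m.sum(),r,np.percentile(Z[m],[5,50,95]),"target",F(.008,0))
for y in (F(-.084,0,.1),): 
  for b in(-3.15,-93.15): q=ctrl.solve_ik(y,Ry(b)); print(b,q)
E
```

```text
pre t 18.38 p [0.5285 0.2466 0.0454] yaw -93.16 F [ 0.63  0.63 -0.95] w 47.7
True
down t 19.19 p [0.5274 0.2464 0.0323] yaw -93.15 F [ 0.15 -1.19  5.47] w 47.7
open t 20.05 p [0.5267 0.2461 0.0319] yaw -93.14 F [0.21 0.13 0.29] w 70.8
up t 21.47 p [0.5276 0.2463 0.1593] yaw -93.15 F [-0.31  0.18  0.52] w 70.5
1397 ((527.8494873046875, 247.28880310058594), (47.964542388916016, 61.9603271484375), 86.76509857177734) [0.04165256 0.04536523 0.0488682 ] target [0.52898791 0.2464604  0.        ]
-3.15 [-0.48985779  0.60726052 -0.1291415   2.02725183  0.14954728  0.5157949
 -0.78140742]
-93.15 [-0.74627119  0.62063839  0.25009835  2.03456066 -0.29391298  0.51995366
 -1.9102791 ]
```

View pics/w5.png

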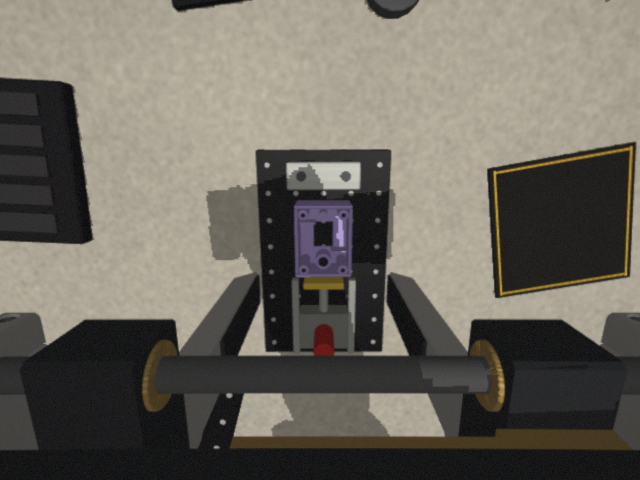

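The housing lies flat between pad and stop at pixel (323,238), square, at fixture x≈7 mm and y≈1 mm. Next I take the knob with the jaws along x and slide it 31 mm.

```bash
python3 - <<'E'
from h import *
a=-3.15; k=F(-.084,-.001,0)
def fx(): 
    p=ctrl.read_position()-F(0,0,0); th=np.radians(-3.15); print("  fixture x,y mm",np.round([(p[0]*np.cos(th)+p[1]*np.sin(th))*1e3,(-p[0]*np.sin(th)+p[1]*np.cos(th))*1e3],1))
ctrl.move_ptp(k+[0,0,.15],Ry(a)); ctrl.grip(.5)
line(k+[0,0,.085],a,.1); st()
e=k-ctrl.read_position(); e[2]=0
if line(k+e+[0,0,.055],a,.05,6): st("HIT"); raise SystemExit
st("down"); ctrl.grip(.05,force=25); st("grip"); fx()
print(line(F(-.072,-.001,.055),a,.03,25)); st("mid"); fx()
print(line(F(-.053,-.001,.055),a,.03,25)); ctrl.wait(.2); st("end"); fx()
E
```

```text
t 23.93 p [0.4373 0.2507 0.0853] yaw -3.15 F [ 0.17 -0.43  0.14] w 46.8
down t 24.68 p [0.4368 0.2504 0.0549] yaw -3.15 F [-0.29  0.6   0.16] w 46.8
grip t 25.25 p [0.4389 0.2504 0.0553] yaw -3.21 F [ 6.06 -1.32 -2.87] w 17.4
  fixture x,y mm [-82.1  -1.1]
False
mid t 25.81 p [0.4452 0.25   0.0552] yaw -3.06 F [-5.79  0.84  8.79] w 17.3
  fixture x,y mm [-75.8  -1.1]
False
end t 26.79 p [0.4635 0.249  0.0552] yaw -3.04 F [-7.57 -0.59 10.61] w 17.5
  fixture x,y mm [-57.5  -1. ]
```

The arm lags about 4.5 mm under the slide's force: actual travel is 24.6 mm of the 31 mm wanted. I'll command further and check.

```bash
python3 - <<'E'
from h import *
a=-3.15; th=np.radians(-3.15)
def fx(): 
    p=ctrl.read_position()-F(0,0,0); return (p[0]*np.cos(th)+p[1]*np.sin(th))
for c in (-.049,-.046,-.0445,-.043):
    line(F(c,-.001,.055),a,.03,25); ctrl.wait(.2); x=fx(); st(str(round(x*1e3,1)))
    if x>-.0520: break
im,d,K,D,R,t=cam("wrist"); cv2.imwrite("pics/w6.png",im)
im,d,K,D,R,t=cam("top"); w=cloud(d,K,D,R,t); Z=w[...,2]; H,S,V=cv2.split(cv2.cvtColor(im,cv2.COLOR_BGR2HSV))
m=(H>115)&(H<165)&(S>25)&(Z>.03)&(Z<.06)&(abs(w[...,0]-.54)<.06)&(abs(w[...,1]-.246)<.05); print(m.sum(), cv2.minAreaRect((w[m][:,:2]*1000).astype(np.float32)) if m.sum()>5 else 0,F(.019,0))
E
```

```text
-53.9 t 27.27 p [0.4671 0.2488 0.0552] yaw -3.04 F [-8.65  0.4  10.57] w 17.3
-51.3 t 27.73 p [0.4697 0.2487 0.0552] yaw -3.03 F [-9.08  1.22 11.66] w 17.6
5 0 [0.53997129 0.24585595 0.        ]
```

View pics/w6.png

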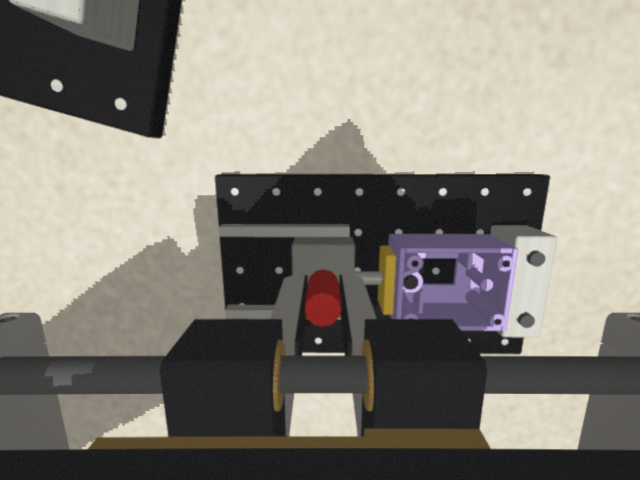

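The view shows the housing (455,285) against the stop (525,285), with the pad (387,280) on its other end. I'll unload the arm, release, rise and verify.

```bash
python3 - <<'E'
from h import *
a=-3.15
line(F(-.0507,-.001,.055),a,.03); st("unload")
ctrl.grip(.45); st("open"); line(F(-.0507,-.001,.09),a,.06); line(F(-.03,-.001,.2),a,.15)
ctrl.move_ptp(F(-.03,-.001,.2),Ry(-93.15)); ctrl.wait(.3); st("up")
im,d,K,D,R,t=cam("wrist"); w=cloud(d,K,D,R,t); cv2.imwrite("pics/w7.png",im); Z=w[...,2]
H,S,V=cv2.split(cv2.cvtColor(im,cv2.COLOR_BGR2HSV)); th=np.radians(-3.15)
def rel(p): p=np.asarray(p)-F(0,0)[:2]; return np.round(1e3*np.array([p[0]*np.cos(th)+p[1]*np.sin(th),-p[0]*np.sin(th)+p[1]*np.cos(th)]),1)
near=(abs(w[...,0]-.52)<.12)&(abs(w[...,1]-.246)<.05)
for n,m in dict(housing=near&(H>120)&(H<165)&(S>25)&(Z>.04)&(Z<.06),knob=near&((H<8)|(H>172))&(S>150)&(Z>.064)&(Z<.08),pad=near&(H>18)&(H<35)&(S>150)&(Z>.03)&(Z<.04)).items():
    if m.sum()<5: print(n,m.sum()); continue
    r=cv2.minAreaRect((w[m][:,:2]*1e6/1e3).astype(np.float32)); print(n,m.sum(),rel(np.array(r[0])/1e3),np.round(r[1],1),round(r[2],2),round(np.median(Z[m])*1e3,1))
E
```

```text
unload t 28.13 p [0.4695 0.2487 0.0552] yaw -3.13 F [-1.92 -0.28  5.59] w 17.3
open t 28.73 p [0.4703 0.2487 0.0549] yaw -3.15 F [ 0.01  0.11 -0.23] w 42.0
up t 31.82 p [0.491  0.2474 0.2   ] yaw -93.15 F [-0.51 -0.5  -0.11] w 42.4
housing 1117 [19.1  0.9] [47.9 61.8] 86.75 45.5
knob 293 [-52.2  -0.1] [15.4 17.1] 86.62 69.1
pad 146 [-16.1   0.3] [34.7  3.5] 87.03 37.9
```

View pics/w7.png

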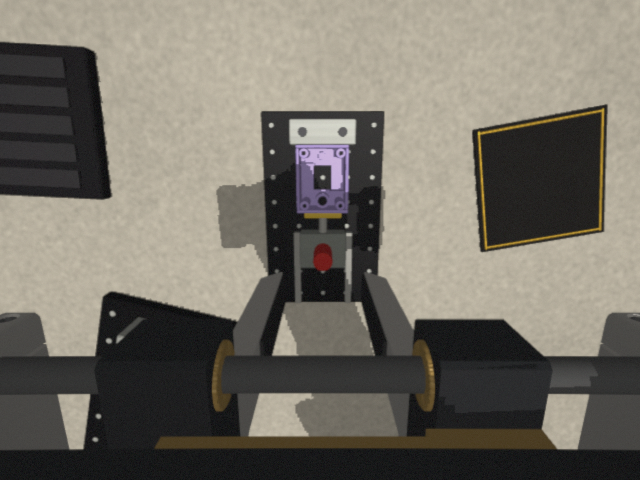

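The housing is home at x = 19.1 mm and y = 0.9 mm, square. Knob to pad is about 40 mm, so the spring is squeezed about 10 mm. The gripper is clear, so I'm handing in.

```bash
python3 -c "
from h import *
ctrl.finish_job(); print(ctrl.read_t())"
```

```text
the job is handed in; nothing more can be done
the job is handed in; nothing more can be done
```

The lavender housing is loaded against the stop of the middle-sized fixture, and the job is handed in; no verdict was reported. I lifted it from the tray by its short ends, set it down upright on the mat and released it. I then re-gripped it on its long sides, at 15 N both times, and laid it on the plate. Last, I slid the jaw forward by its knob and let go at about 32 s.

- **Housing:** in the last wrist camera look it sat at fixture x = 19.1 mm and y = 0.9 mm. It was square within about 0.01 rad, flat and released.
- **Jaw spring:** it is squeezed about 9 to 10 mm, worked out from the knob (−52 mm) and the housing's end (−12 mm) rather than measured directly.
- **Gripper:** it was raised clear, and the tool force read about zero.

- **Failed check:** the top camera's look at the housing during the jaw slide failed, with too few housing pixels, so I relied on the wrist camera.
- **Arm lag:** the arm lagged about 5 mm while pushing the jaw, so I corrected from its actual position.
- **Bystanders:** I did not measure the grey housing, ball gauge and caliper again at the end. No move went through them and no unexpected contact force showed up.

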